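# Sort stripped engine parts into their trays

### The arm

A 7-joint arm with a two-finger parallel gripper is mounted at the origin on a cart in front of the work surface, level with it; the furniture and walls round the work are solid. World frame = base frame: x ahead of the robot, y to its left, z up, the work surface at z = 0. Lengths are in m, angles in rad, forces in N, time in s.
With the tool pointing down it reaches from about 0.375 to 0.925 m from the base axis. Payload 3.1 kg.
Tool frame: the origin (TCP) lies between the finger pads; the fingertips stand 19 mm ahead of it and the grasp point (between the pads) is the TCP; z points along the fingers, y is the direction in which the jaws open and shut (so a half turn about z gives the same grasp; the last joint's range is limited). The gripper opens to 85 mm and grips with 20 to 120 N. Pads are 22 mm wide; open, the fingers measure 114 mm over their backs; the gripper's body (76 mm by 85 mm) begins 54 mm behind the grasp point. The pads swing forward as they close: fully open they stand 13 mm farther back than shut.
Start: joints at [1.155, 0.383, 0.044, 1.598, -0.018, 1.161, -0.05], TCP at [0.203, -0.617, 0.25] pointing down, gripper open.
Joint ranges: [-2.61, 2.61], [-0.41, 2.15], [-1.48, 1.57], [0, 2.5], [-1.57, 4.71], [0.05, 1.97], [-2.85, 2.85]. Speed limits (rad/s): [2.79, 2.79, 3.14, 3.14, 3.14, 3.14, 3.14].

### API

Orientations are given as a unit quaternion [x, y, z, w].
In Python, from bench import move_ptp, movel, move_j, move_gripper, pause, inverse_kinematics, read_camera, camera_params, MotionError, sign_off, look_for, tip_of, read_time_s, read_qpos, read_joint_vel, read_effort, read_eef_pos, read_tcp_rot, read_ft_force, read_ft_torque, read_finger_gap gives the robot as it stands. Calls block until the motion is done:
- move_ptp(position, orientation): joint-space move of the TCP to a pose.
- movel(position, orientation=None, speed=0.15): straight line of the TCP; orientation=None keeps the orientation; speed is the mean speed in m/s.
- move_j(angles): joint-space move.
- move_gripper(opening, effort=None): finger opening in m; effort is the grip in N (None keeps the last); returns when the fingers have stopped.
- pause(seconds).
- inverse_kinematics(position, orientation): joint angles nearest the present ones, or None.
- read_camera(name): name is "scene" or "top"; returns the picture (384x512x3 uint8, red, green, blue); there is no depth.
- camera_params(name): a dict with "K" (3x3 intrinsics, pixels), "camera_from_world" (4x4, takes a point from world to camera coordinates). Camera axes: x right, y down, z forward; pixel columns grow to the right and rows downward; lengths in m; the calibration is good to about 2 mm. A picture is of the moment at which its call begins. camera_params takes no time and is no camera call.
A pose or a line that the arm cannot do raises MotionError and nothing moves.
- sign_off(): hands the job in, once; it reports no verdict.
Trained networks look in the newest picture that a camera, given by its name, has taken for a name from the list of things; names that differ only in an ending like _2 or _b are one class to them, and where a whole thing is asked for, a point or a joint stands for the part that bears it (a point fixed in the world has none). Each returns a list of dicts, best first, with "confidence" (0 to 1); they miss things now and then, are a little off and sometimes report something else, mostly with a low value. They report only what shows in the picture. A call takes as long as a camera call. They do not tell look-alikes from the thing itself.
- look_for(camera, name): "at" ([column, row] in pixels, amid what is visible of it).
- tip_of(camera, name): "at" ([column, row] in pixels: a listed point, or the origin of a listed thing).
Readings, each from a call of its own:
- read_time_s(): time.
- read_qpos(): joint angles.
- read_joint_vel(): joint speeds.
- read_effort(): joint torques, N m.
- read_eef_pos(): TCP position.
- read_tcp_rot(): TCP orientation.
- read_ft_force(): force on the tool from outside, world axes, zero at the start.
- read_ft_torque(): the same for the moment, N m.
- read_finger_gap(): finger opening in m.
Only numpy, scipy, OpenCV 4.12 (cv2) and the standard library are available. Lean on these libraries where they do the work, as an engineer would, in place of code of your own. Each camera call takes 0.05 s, during which the arm holds its last target.

### The job

Sort the parts from the stripped engine into the three low metal trays: the two spark plugs into the tray with the divider, one lying in each bay; the piston, standing upright, together with the gudgeon pin lying beside it, into the undivided oblong tray; and the black rubber bush lying flat into the small square tray. Leave the loose combination spanner and the orange screwdriver between the trays where they are.

Things in the scene. Friction and masses are not known exactly. Their poses are not given: they have to be found in the camera images.
- plug_a: First used spark plug lying on its side: white insulator at one end, steel hexagon near the middle, thread at the other; 77 mm long, 21 mm across and 23 mm high at the hexagon, 45 g. Origin on its underside (bench level) near mid-length, under the hexagon region; long axis = y, z up. Grip across x within 10 mm of the origin; the jaws then hold it about 21 mm wide. The two plugs look alike and are interchangeable.
- plug_b: Second used spark plug lying on its side: white insulator at one end, steel hexagon near the middle, thread at the other; 77 mm long, 21 mm across and 23 mm high at the hexagon, 45 g. Origin on its underside (bench level) near mid-length, under the hexagon region; long axis = y, z up. Grip across x within 10 mm of the origin; the jaws then hold it about 21 mm wide. The two plugs look alike and are interchangeable.
- piston: light-grey two-stroke piston standing crown up, round, 55 mm diameter, 54 mm high, 210 g. Origin at the centre of its underside, z up. Grip across the diameter in any direction.
- gudgeon_pin: gudgeon pin: plain steel tube 46 mm long, 15 mm diameter, 60 g, lying on its side; it can roll. Long axis = x. Origin on the tube's lowest line at mid-length at the start (7.5 mm off the tube's axis, turns with it as it rolls). Grip across the diameter.
- rubber_bush: black rubber bush, a ring of 34 mm outer diameter and 14 mm high lying flat, 30 g. Origin at the centre of its underside, z up. Grip across the outside in any direction.
- plug_tray: Oblong low tray with one divider across the middle: 106 mm along its x, 164 mm along its y, two bays side by side along y, each 100 mm (x) by 77 mm (y), bay centres at y = +40 mm and -40 mm, divider 15 mm high, 3 mm bare steel sheet with a thin rolled rim, fixed to the bench. Origin under its centre on the bench; inner floor at z = 3 mm, rim top at z = 20 mm above the bench. A plug lies along a bay's x.
- piston_tray: Oblong low tray without divider: 106 mm along its x, 164 mm along its y, inside 100 x 158 mm, 3 mm bare steel sheet with a thin rolled rim, fixed to the bench. Origin under its centre on the bench; inner floor at z = 3 mm, rim top at z = 20 mm above the bench. There is room for the piston in one half (y = +43 mm, say) and the pin, lying along x, in the other.
- bush_tray: Small square low tray, 100 x 100 mm, inside 94 x 94 mm, 3 mm bare steel sheet with a thin rolled rim, fixed to the bench. Origin under its centre on the bench; inner floor at z = 3 mm, rim top at z = 20 mm above the bench.
- spanner: loose steel combination spanner lying flat between two trays, 176 mm long (along its y), 28 mm wide, 7 mm thick; origin on the underside near the middle. Not to be moved.
- screwdriver: loose screwdriver with an orange handle lying between two trays, 206 mm long (along its y), 29 mm wide, 31 mm high; origin on the underside near the middle. Not to be moved.
There are look-alikes about, which are no part of the job. Of the things like the piston, leave any that is pink, purple or red; of the rest the larger one is meant.

How it is judged:
By the outcome, as a careful person would: the job done as asked, in the order asked, and still so for the second after the job is handed in, with the robot touching nothing.
It also fails if it takes over 122 s, if anything falls off the work surface, if the arm or the gripper's body presses on something with over 40 N, if the wrist force passes 120 N, or if a joint passes its speed limit or range.

## Working session

There is one attempt and no reset: what is moved stays moved. The work goes in short steps, each a Python script; the robot and the scene stay as the last script left them, time stands still between calls to the robot, and variables do not carry over. Pictures are saved under pics/ and viewed, and the job is handed in when it is done.

```bash
ls; mkdir -p pics; python3 - <<'E'
from bench import *
import cv2
for n in("scene","top"):
    im=read_camera(n); cv2.imwrite(f"pics/{n}0.png",cv2.resize(im[:,:,::-1],(800,600),interpolation=cv2.INTER_CUBIC))
    p=camera_params(n); print(n,p["K"].tolist() if hasattr(p["K"],'tolist') else p["K"],p["camera_from_world"])
    for k in("plug_a","piston","gudgeon_pin","rubber_bush","plug_tray","piston_tray","bush_tray","spanner","screwdriver"):
        print(k,[([round(float(v)) for v in d["at"]],round(d["confidence"],2)) for d in look_for(n,k)],[([round(float(v)) for v in d["at"]],round(d["confidence"],2)) for d in tip_of(n,k)])
print(read_time_s(),read_tcp_rot(),read_eef_pos())
E
```

```text
pics
scene [[416.2960656939266, 0.0, 250.73269453292028], [0.0, 416.2960656939266, 194.72793923371566], [0.0, 0.0, 1.0]] [[-0.56530975 -0.82483525 -0.00846742  0.32933318]
 [-0.51430033  0.36046971 -0.77817528  0.33182592]
 [ 0.64491865 -0.43555528 -0.62799008  1.00742631]
 [ 0.          0.          0.          1.        ]]
plug_a [([324, 208], 0.66), ([195, 280], 0.6), ([244, 193], 0.26)] [([203, 285], 0.63), ([321, 210], 0.41)]
piston [([227, 266], 0.86), ([235, 168], 0.82), ([277, 214], 0.66), ([247, 229], 0.59), ([266, 236], 0.44)] [([278, 220], 0.85), ([228, 274], 0.83), ([232, 171], 0.75), ([246, 232], 0.65), ([266, 240], 0.62)]
gudgeon_pin [([242, 252], 0.38)] [([240, 249], 0.55), ([246, 195], 0.25)]
rubber_bush [([358, 203], 0.65)] [([357, 204], 0.47), ([210, 218], 0.24)]
plug_tray [([247, 193], 0.93)] [([246, 195], 0.77)]
piston_tray [([178, 236], 0.91)] [([178, 239], 0.64), ([211, 215], 0.64)]
bush_tray [([318, 168], 0.57), ([212, 217], 0.37)] [([318, 171], 0.87)]
spanner [([247, 192], 0.65), ([208, 215], 0.53)] [([208, 220], 0.57)]
screwdriver [([294, 189], 0.8)] [([285, 1
[... 487 characters left out ...]
 ([171, 267], 0.56), ([233, 248], 0.46)] [([275, 118], 0.96), ([174, 266], 0.62), ([270, 227], 0.61), ([232, 247], 0.5), ([224, 219], 0.47)]
gudgeon_pin [([202, 242], 0.46)] [([264, 165], 0.74), ([202, 245], 0.55)]
rubber_bush [([378, 262], 0.57)] [([377, 262], 0.68), ([203, 247], 0.44)]
plug_tray [([267, 166], 0.88)] [([264, 164], 0.98)]
piston_tray [([156, 179], 0.74)] [([157, 180], 0.69)]
bush_tray [] [([374, 185], 0.63), ([206, 175], 0.52)]
spanner [([271, 230], 0.55), ([205, 174], 0.51), ([319, 201], 0.45)] [([207, 173], 0.59)]
screwdriver [([318, 197], 0.85)] [([319, 181], 0.91)]
1.9 [ 9.87394734e-01  1.58277087e-01  9.82382051e-06 -5.14332715e-05] [ 0.20315233 -0.61741351  0.25024979]
```

View pics/top0.png

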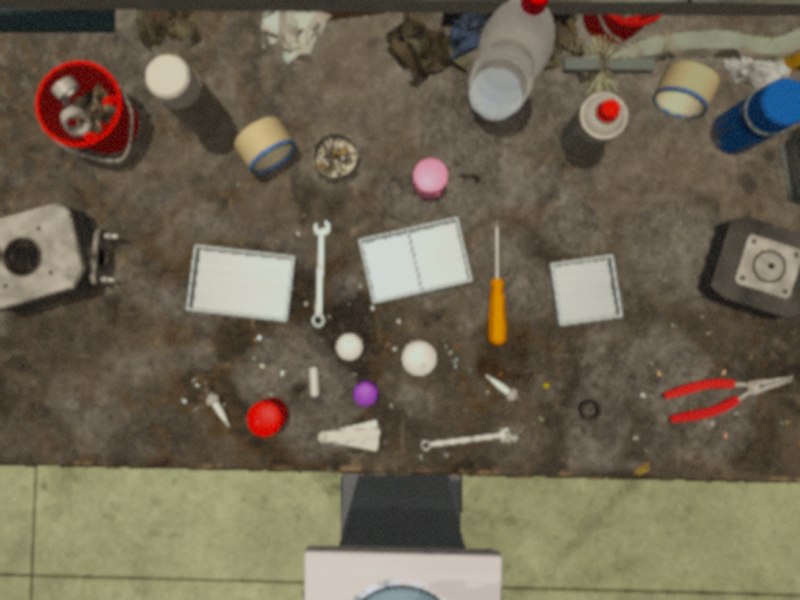

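View pics/scene0.png

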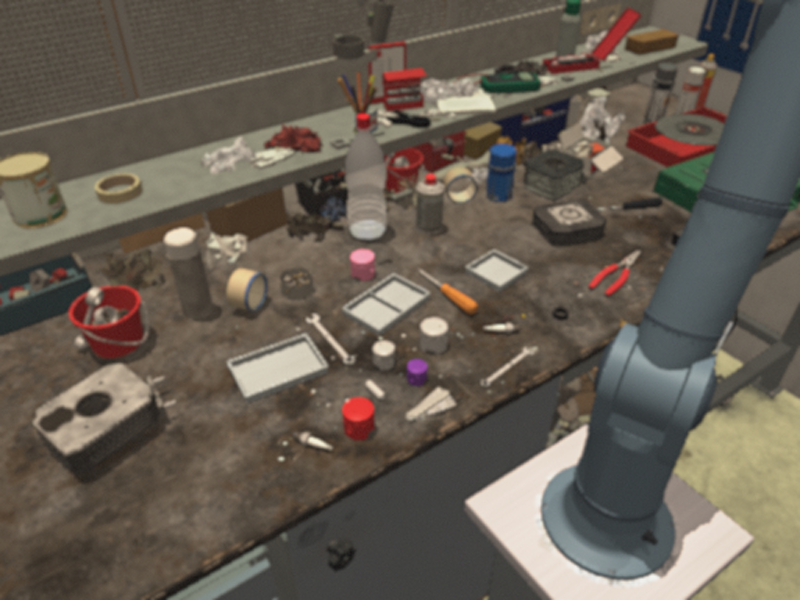

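Pistons-like (top, 512-px frame): pink (275,114), red (171,267), purple (233,248), small white (223,221), large white (268,229). The large white one fits, since it is uncoloured and the larger of the two uncoloured ones. I'll confirm it in crops.

```bash
cat > h.py <<'E'
import numpy as np, cv2
from bench import *
P={n:camera_params(n) for n in("scene","top")}
def ray(n,uv):
    K=np.array(P[n]["K"]);T=np.array(P[n]["camera_from_world"])
    R,t=T[:3,:3],T[:3,3]
    d=R.T@np.linalg.solve(K,[uv[0],uv[1],1.0]); return -R.T@t,d
def onz(n,uv,z):
    c,d=ray(n,uv); return c+d*(z-c[2])/d[2]
def proj(n,p):
    K=np.array(P[n]["K"]);T=np.array(P[n]["camera_from_world"])
    q=K@(T[:3,:3]@np.array(p,float)+T[:3,3]); return q[:2]/q[2]
def tri(a,b):
    A=[];B=[]
    c1,d1=ray("top",a);c2,d2=ray("scene",b)
    d1/=np.linalg.norm(d1);d2/=np.linalg.norm(d2)
    s=np.linalg.lstsq(np.c_[d1,-d2],c2-c1,rcond=None)[0]
    p,q=c1+s[0]*d1,c2+s[1]*d2
    return (p+q)/2,np.linalg.norm(p-q)
def crop(n,u0,v0,w,h,f,fn,im=None):
    im=read_camera(n) if im is None else im
    c=cv2.resize(im[v0:v0+h,u0:u0+w,::-1],None,fx=f,fy=f,interpolation=cv2.INTER_CUBIC)
    cv2.imwrite(fn,c); return im
E
python3 - <<'E'
from h import *
im=read_camera("top");np.save("top.npy",im)
crop("top",115,135,150,150,4,"pics/t1.png",im); crop("top",255,135,150,150,4,"pics/t2.png",im)
im=read_camera("scene");np.save("scene.npy",im)
crop("scene",140,155,130,140,4,"pics/s1.png",im);crop("scene",210,145,170,110,4,"pics/s2.png",im)
for k,a,b in [("piston",(270,228),(277.5,217)),("small",(223,220),(246.5,230))]:
    print(k,tri(a,b))
E
```

```text
piston (array([ 0.46990554, -0.0256067 ,  0.01373562]), np.float64(0.0005425008335784746))
small (array([0.4844911 , 0.08927878, 0.00900271]), np.float64(0.010617283173555828))
```

View pics/t1.png

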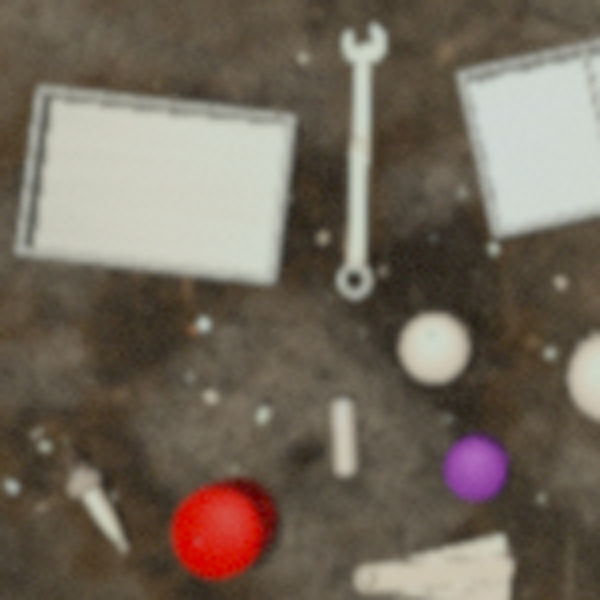

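View pics/t2.png

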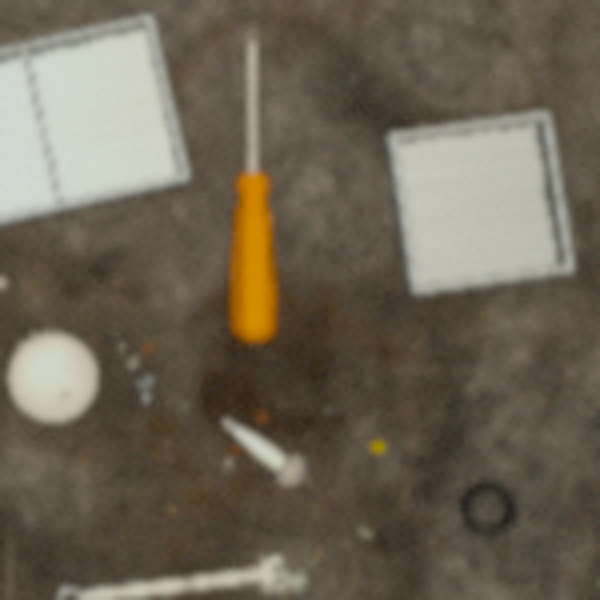

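View pics/s1.png

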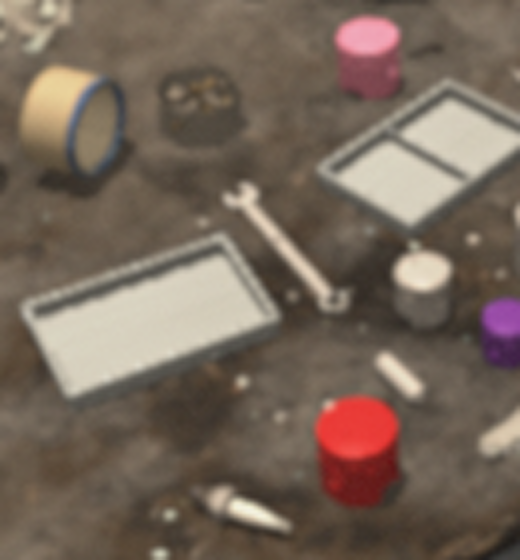

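View pics/s2.png

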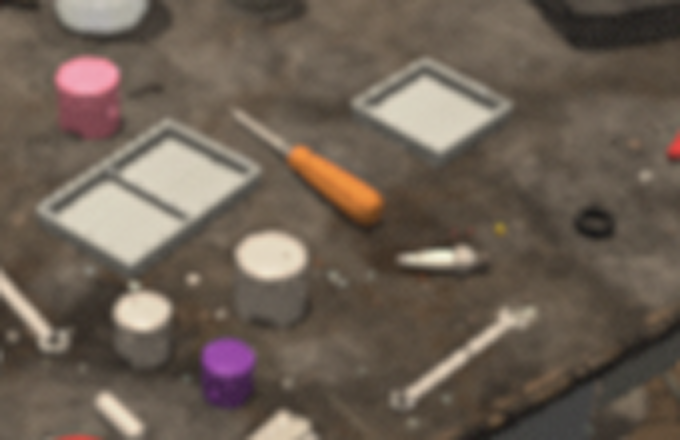

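The crops confirm it. In t2 the large white piston is at (53,377), about 92 px wide (full frame 268,229). The smaller white one in t1 is at (434,348), about 72 px wide, and the other three are coloured. Next I'll segment for sub-pixel positions.

```bash
cat > seg.py <<'E'
from h import *
def blob(im,uv,win,fn):
    u,v=uv; u0,v0=u-win,v-win
    c=im[v0:v+win+1,u0:u+win+1].astype(float)
    f=8
    c=cv2.warpAffine(c,np.array([[f,0,f/2-.5],[0,f,f/2-.5]]),(c.shape[1]*f,c.shape[0]*f),flags=cv2.INTER_CUBIC)
    m=fn(c).astype(np.uint8)
    n,l,s,ce=cv2.connectedComponentsWithStats(m)
    k=1+np.argmax(s[1:,4]); cs,_=cv2.findContours((l==k).astype(np.uint8),cv2.RETR_EXTERNAL,cv2.CHAIN_APPROX_NONE)
    cn=max(cs,key=cv2.contourArea)[:,0].astype(float)
    cn=(cn+.5)/f-.5+[u0,v0]; 
    return cn,cv2.minAreaRect(cn.astype(np.float32)),cv2.minEnclosingCircle(cn.astype(np.float32)),cn.mean(0)
E
python3 - <<'E'
from seg import *
t=np.load("top.npy");s=np.load("scene.npy")
br=lambda th:(lambda c:c.mean(2)>th)
dk=lambda th:(lambda c:c.mean(2)<th)
def bg(im,u,v):print(im[v].mean(1)[u-14:u+15].round().astype(int))
bg(t,268,229);bg(t,201,244);bg(t,377,262);bg(t,137,256)
pis=blob(t,(268,229),18,br(135));print("piston",pis[1:])
pin=blob(t,(201,244),16,br(125));print("pin",pin[1:])
for n,uv,w in(("ptray",(156,180),40),("plugtray",(266,166),42),("bush_tray",(375,186),30)):
    b=blob(t,uv,w,br(120));print(n,b[1:3])
crop("top",120,240,45,45,14,"pics/pa.png",t);crop("top",300,230,45,45,14,"pics/pb.png",t)
crop("scene",183,270,40,25,16,"pics/sa.png",s);crop("scene",300,195,40,25,16,"pics/sb.png",s)
crop("top",360,245,35,35,14,"pics/bu.png",t)
E
```

```text
[ 72  76 106 153 180 193 199 202 205 205 206 206 207 207 206 205 206 203
 201 199 195 194 190 184 165 123  78  66  62]
[ 93  91  83  81  76  71  69  77  80  86 104 141 177 192 190 173 139 101
  90  94  90  85  85  91  93  96  94  95  91]
[72 74 80 82 77 76 70 48 39 50 62 73 82 77 76 74 72 66 47 36 50 64 77 77
 76 74 72 75 66]
[ 52  50  49  57  64  67  67  72  98 133 152 160 158 156 152 146 119  78
  49  46  53  62  56  54  49  47  46  47  52]
piston (((267.75, 228.875), (22.125, 22.125), 90.0), ((267.5766296386719, 228.90072631835938), 11.3466796875), array([267.70837426, 228.82502456]))
pin (((200.26165771484375, 243.81710815429688), (19.539852142333984, 6.107159614562988), 87.66268920898438), ((200.375, 243.8125), 9.774309158325195), array([200.37482295, 243.78098442]))
ptray (((153.3220672607422, 180.69546508789062), (66.44891357421875, 43.71112060546875), 6.661302089691162), ((153.375, 180.875), 38.944068908691406))
plugtray (((265.2780456542969, 165.8709259033203), (43.88009262084961, 66.8841781616211), 77.13460540771484), ((265.4194641113281, 165.8726806640625), 38.860755920410156))
bush_tray (((374.93658447265625, 185.13438415527344), (41.73430633544922, 41.89917755126953), 81.57302856445312), ((374.875, 185.25), 28.562667846679688))
```

```bash
python3 -c "
import cv2,numpy as np
a=cv2.imread('pics/pa.png')[:500];b=cv2.imread('pics/pb.png')[:500];
a=cv2.resize(a,(400,317));b=cv2.resize(b,(400,317))
c=cv2.resize(cv2.imread('pics/sa.png'),(400,250));d=cv2.resize(cv2.imread('pics/sb.png'),(400,250))
x=np.vstack([np.hstack([a,b]),np.hstack([c,d])]);cv2.imwrite('pics/plugs.png',np.clip(x*1.5,0,255).astype(np.uint8))"
```

```text
(no output)
```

View pics/plugs.png

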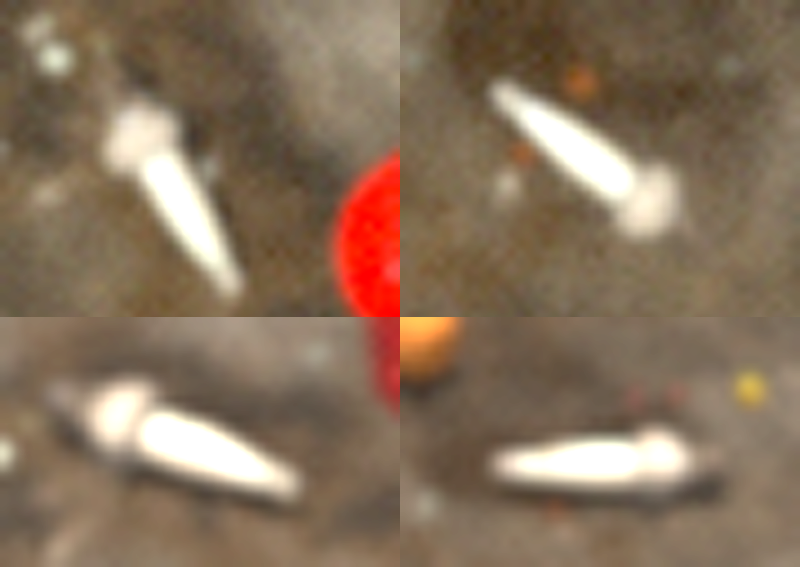

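Plugs: in the montage, A's white tip is at (237,290) and its hexagon at (142,138). B's tip is at (497,88) and its hexagon at (648,202). The threads are dark beyond the hexagons. Triangulating all of it.

```bash
python3 - <<'E'
from seg import *
np.set_printoptions(precision=4,suppress=True)
t=np.load("top.npy");s=np.load("scene.npy")
for k,a,b in [("A tip",(146.2,272.1),(211.8,286.6)),("A hex",(135.5,255),(194.7,279.6)),("B tip",(310.4,239.4),(309.2,209.3)),("B hex",(327.4,252.2),(325,209)),
 ("piston crown",(267.65,228.85),(277.4,208.6)),("pin",(200.3,243.8),(239.6,248.6)),("bush",(376.6,261.6),(358.4,199.8))]:
    print(k,*tri(a,b))
for n,e in(("A",((187.7,277.3))),("B",(330.7,209.1))): print("thread",n,onz("scene",e,.0115))
print("on z: tipA",onz("top",(146.2,272.1),.011),"hexA",onz("top",(135.5,255),.015),"tipB",onz("top",(310.4,239.4),.011),"hexB",onz("top",(327.4,252.2),.015))
print("piston",onz("top",(267.65,228.85),.054)," pin",onz("top",(200.3,243.8),.0075),"bush",onz("top",(376.6,261.6),.014))
br=lambda th:(lambda c:c.mean(2)>th)
for n,uv,w in(("ptray",(156,180),40),("plugtray",(266,166),42),("bush_tray",(375,186),30)):
    cn=blob(t,uv,w,br(120))[0]
    W=np.array([onz("top",p,.02)[:2] for p in cn]).astype(np.float32)
    r=cv2.minAreaRect(W);print(n,r,cv2.boxPoints(r).tolist())
crop("top",125,145,85,85,7,"pics/pt.png",t)
for n,(c,w) in {"pt":((178,236),45),"gt":((247,193),35),"bt":((318,168),28)}.items():
    cn=blob(s,c,w,br(125))[0]
    W=np.array([onz("scene",p,.003)[:2] for p in cn]).astype(np.float32)
    r=cv2.minAreaRect(W);print("scene",n,r)
W=np.array([onz("top",p,.0075)[:2] for p in blob(t,(201,244),16,br(125))[0]]).astype(np.float32);print(cv2.minAreaRect(W))
E
```

```text
A tip [0.3524 0.2841 0.0124] 0.0022625872797645964
A hex [0.3956 0.3112 0.0168] 0.0017746931546204308
B tip [ 0.4418 -0.1294  0.0139] 0.00405699163772862
B hex [ 0.4115 -0.1709  0.0162] 0.0019466994909138897
piston crown [ 0.469  -0.0203  0.0519] 0.0037534461001617098
pin [0.4259 0.1483 0.0126] 0.003015151013473789
bush [ 0.3885 -0.2971  0.0096] 0.0052127966382099
thread A [0.417  0.3207 0.0115]
thread B [ 0.404  -0.1907  0.0115]
on z: tipA [0.3527 0.2855 0.011 ] hexA [0.3958 0.3126 0.015 ] tipB [ 0.4427 -0.1281  0.011 ] hexB [ 0.412  -0.1704  0.015 ]
piston [ 0.4702 -0.0187  0.054 ]  pin [0.4262 0.1503 0.0075] bush [ 0.3908 -0.2934  0.014 ]
ptray ((0.5841532349586487, 0.2707383632659912), (0.1682344228029251, 0.11067606508731842), 84.2016372680664) [[0.5206001400947571, 0.1926422119140625], [0.6307099461555481, 0.18146085739135742], [0.6477063298225403, 0.3488345146179199], [0.5375965237617493, 0.360015869140625]]
plugtray ((0.6261440515518188, -0.011307798326015472), (0.11090417206287384, 0.16835281252861023), 13.646180152893066) [[0.5523979663848877, 0.057409852743148804], [0.5921
[... 166 characters left out ...]
778015), (0.104282908141613, 0.10439961403608322), 9.157540321350098) [[0.5221723914146423, -0.24301694333553314], [0.5387875437736511, -0.34608596563339233], [0.6417413353919983, -0.3294893503189087], [0.6251261830329895, -0.2264203429222107]]
scene pt ((0.6008070111274719, 0.2628481984138489), (0.17450019717216492, 0.11801521480083466), 84.00234985351562)
scene gt ((0.6437423825263977, -0.026739411056041718), (0.1170044094324112, 0.1771402806043625), 13.833646774291992)
scene bt ((0.5989010334014893, -0.3075370788574219), (0.11119751632213593, 0.1120392233133316), 9.036856651306152)
((0.42613065242767334, 0.15042759478092194), (0.04944934695959091, 0.015560456551611423), 3.577824592590332)
```

```bash
cat >> h.py <<'E'
def quat(phi): # jaw direction phi (rad), pointing down
    a=(phi+np.pi/2)/2; return [np.cos(a),np.sin(a),0.,0.]
def best(pos,phi):
    q0=np.array(read_qpos());o=[]
    for k in(-1,0,1,2):
        q=inverse_kinematics(list(pos),quat(phi+k*np.pi))
        if q is not None:o.append((np.abs(np.array(q)-q0).max(),phi+k*np.pi,np.round(q,2)))
    o.sort(key=lambda e:e[0]); return o
def rep(m):print(m,round(float(read_time_s()),1),"eef",np.round(read_eef_pos(),4),"gap",round(float(read_finger_gap()),4),"F",np.round(read_ft_force(),1))
def pick(xy,phi,z,op,eff,up=.16):
    move_gripper(op)
    b=best([*xy,up],phi)[0];ph=b[1];print("phi",round(ph,2),b[2])
    move_ptp([*xy,up],quat(ph)); movel([*xy,z+.03],speed=.25); movel([*xy,z],speed=.06); rep("down")
    move_gripper(0.0,eff); rep("grip")
    movel([*xy,up],speed=.2); rep("up"); return ph
def place(xy,phi,z,op,up=.16):
    move_ptp([*xy,up],quat(phi)); movel([*xy,z+.03],speed=.2); movel([*xy,z],speed=.04); rep("low")
    move_gripper(op); movel([*xy,z+.03],speed=.08); movel([*xy,up],speed=.3); rep("out")
PT=(np.array([.584,.272]),np.radians(-5.9)); GT=(np.array([.626,-.014]),np.radians(13.7)); BT=(np.array([.582,-.291]),0)
def tr(T,x,y):
    c,s=np.cos(T[1]),np.sin(T[1]); return T[0]+[c*x-s*y,s*x+c*y]
E
python3 - <<'E'
from h import *
d=np.array([-.588,-.809]);m=np.array([.4195,-.1599])
phi=np.arctan2(d[0],-d[1])
ph=pick(m+.008*d,phi,.021,.05,40)
# plug dir d in angle
import json
json.dump({"rel":float(np.arctan2(d[1],d[0])-ph)},open("st.json","w"))
im=read_camera("scene");crop("scene",200,60,200,150,4,"pics/g1.png",im)
im=read_camera("top");crop("top",260,180,120,110,5,"pics/g1t.png",im)
for k in(0,1):
    print(best([*tr(GT,0,-.04),.16],GT[1]+np.pi/2+k*np.pi)[:2])
E
```

```text
phi -0.63 [ 0.66  0.14 -0.39  2.13  0.07  0.88 -0.4 ]
down 5.5 eef [ 0.4147 -0.1662  0.0208] gap 0.05 F [ 0.2 -0.4 -0. ]
grip 5.9 eef [ 0.4153 -0.1666  0.0214] gap 0.0195 F [0.2 0.1 0.4]
up 6.7 eef [ 0.4137 -0.1661  0.159 ] gap 0.02 F [-0.4  0.2 -0.5]
[(np.float64(1.0703397909526762), np.float64(-1.3316862192716734), array([ 0.32,  0.48, -0.39,  1.69,  0.21,  1.01, -1.47])), (np.float64(1.0703397909526762), np.float64(4.951499087907913), array([ 0.32,  0.48, -0.39,  1.69,  0.21,  1.01, -1.47]))]
[(np.float64(1.0703397909526762), np.float64(4.951499087907913), array([ 0.32,  0.48, -0.39,  1.69,  0.21,  1.01, -1.47])), (np.float64(1.070339790952677), np.float64(11.234684395087498), array([ 0.32,  0.48, -0.39,  1.69,  0.21,  1.01, -1.47]))]
```

```bash
ls pics
```

```text
bu.png
g1.png
g1t.png
pa.png
pb.png
plugs.png
pt.png
s1.png
s2.png
sa.png
sb.png
scene0.png
t1.png
t2.png
top0.png
```

View pics/g1.png

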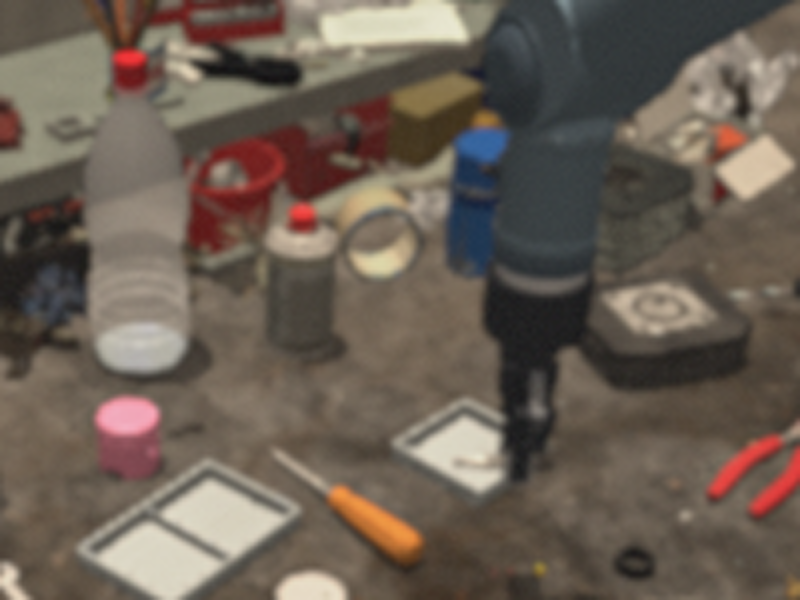

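View pics/g1t.png

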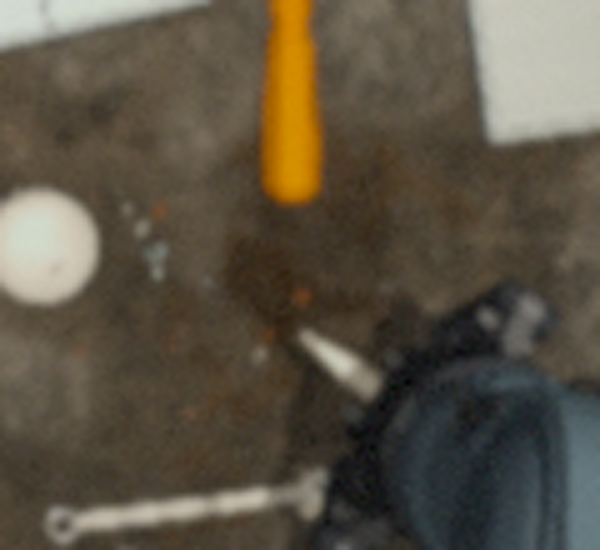

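g1 and g1t show the plug held level by the hexagon, insulator protruding at (480,460) and (340,360) in the crops. Placing it in the right bay.

```bash
python3 - <<'E'
from h import *
place(tr(GT,-.008,-.04),-1.3317,.0255,.036)
d=np.array([.847,.532]);m=np.array([.3852,.3053])
phi=np.arctan2(-d[0],d[1])
ph=pick(m+.008*d,phi,.021,.05,40)
for o in best([*tr(GT,0,.04),.16],GT[1]+np.pi/2): print(o)
im=read_camera("scene");crop("scene",200,130,120,90,6,"pics/g2.png",im)
crop("scene",120,150,130,120,5,"pics/g2b.png",im)
E
```

```text
low 9.4 eef [ 0.6279 -0.0546  0.0255] gap 0.0199 F [ 0.3 -0.3 -0.6]
out 10.7 eef [ 0.6282 -0.0548  0.1612] gap 0.0363 F [ 0.2 -0.1 -0.8]
phi -1.01 [-0.11  0.29 -0.72  2.01  0.24  0.93 -1.96]
down 13.8 eef [0.3918 0.3096 0.0208] gap 0.0499 F [1.2 0.7 0.4]
grip 14.2 eef [0.3924 0.31   0.0215] gap 0.0197 F [0.2 0.8 2.1]
up 15.1 eef [0.3912 0.3086 0.1589] gap 0.0199 F [ 0.  -0.8 -1.8]
(np.float64(0.3941147195764259), np.float64(-1.3316862192716734), array([ 0.29,  0.46, -0.5 ,  1.74,  0.26,  1.01, -1.63]))
(np.float64(0.3941147195764259), np.float64(4.951499087907913), array([ 0.29,  0.46, -0.5 ,  1.74,  0.26,  1.01, -1.63]))
(np.float64(3.2080009990654386), np.float64(8.093091741497705), array([ 0.67,  0.66, -1.04,  1.72,  0.62,  1.13,  1.25]))
(np.float64(3.2080009990654395), np.float64(1.8099064343181197), array([ 0.67,  0.66, -1.04,  1.72,  0.62,  1.13,  1.25]))
```

View pics/g2.png

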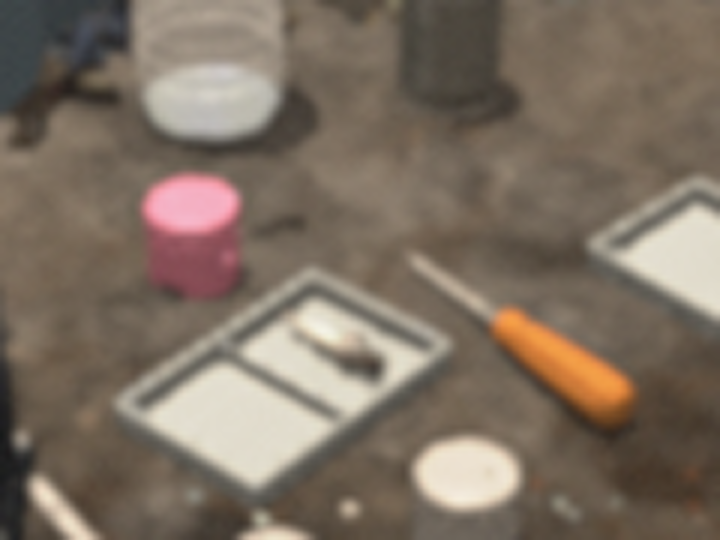

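View pics/g2b.png

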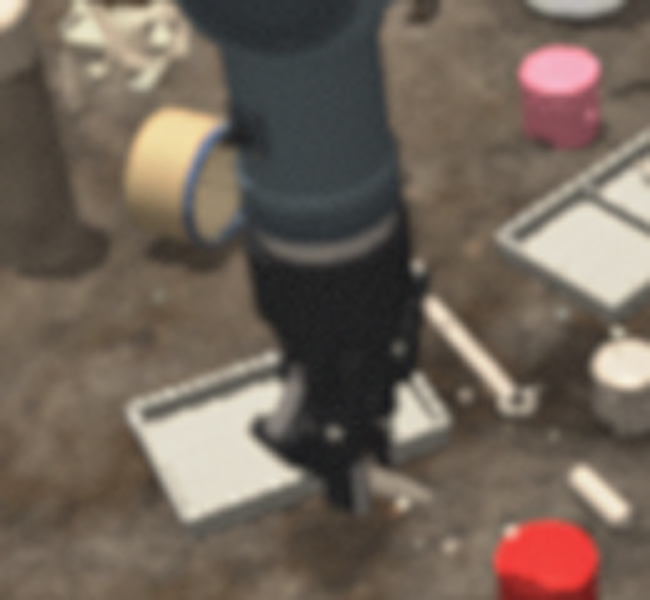

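Plug 1 lies in the right bay, at (335,340) in g2. Plug 2 is held by its hexagon. Next: place plug 2 in the left bay, then take the piston.

```bash
python3 - <<'E'
from h import *
place(tr(GT,.008,.04),-1.3317,.0255,.036)
ph=pick([.469,-.020],-1.5,.040,.085,40,up=.17)
im=read_camera("scene");crop("scene",200,120,120,120,5,"pics/g3.png",im)
for o in best([*tr(PT,0,.04),.17],-1.6):print(o)
E
```

```text
low 18.1 eef [0.6245 0.0269 0.0255] gap 0.0201 F [ 0.4  0.5 -0.9]
out 19.4 eef [0.6247 0.0267 0.1611] gap 0.0362 F [ 0.5  0.5 -1. ]
phi -1.5 [ 0.44  0.18 -0.52  2.07  0.11  0.92 -1.64]
down 21.8 eef [ 0.4688 -0.02    0.0398] gap 0.0852 F [0.3 0.1 0.9]
grip 22.2 eef [ 0.4696 -0.0199  0.0406] gap 0.0534 F [-0.2 -0.7  3. ]
up 23.0 eef [ 0.4676 -0.0202  0.1687] gap 0.0535 F [-0.2  0.5 -2.5]
(np.float64(0.7723427079338072), -1.6, array([-0.08,  0.57, -0.64,  1.6 ,  0.37,  1.09, -2.41]))
(np.float64(0.7723427079338072), 4.683185307179587, array([-0.08,  0.57, -0.64,  1.6 ,  0.37,  1.09, -2.41]))
(np.float64(2.1889757108860035), 1.541592653589793, array([ 0.16,  0.73, -1.02,  1.59,  0.65,  1.2 ,  0.55]))
(np.float64(2.1889757108860044), -4.741592653589793, array([ 0.16,  0.73, -1.02,  1.59,  0.65,  1.2 ,  0.55]))
```

View pics/g3.png

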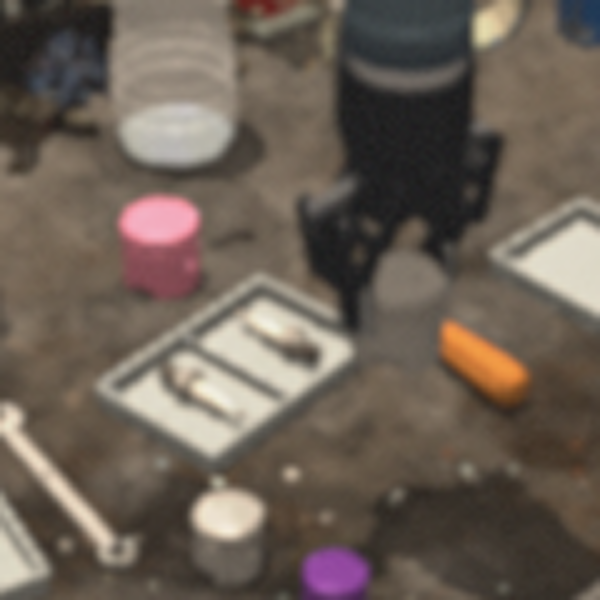

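Both plugs lie in their bays (g3: 285,335 and 200,390), and the piston is held upright. Continuing with the piston and then the pin.

```bash
python3 - <<'E'
from h import *
place(tr(PT,0,.041),-1.6,.0445,.066,up=.17)
ph=pick([.426,.149],-1.508,.0205,.045,40)
im=read_camera("scene");crop("scene",120,130,160,140,5,"pics/g4.png",im)
E
```

```text
low 25.9 eef [0.5884 0.313  0.0445] gap 0.0532 F [-0.1 -0.2 -1.5]
out 27.2 eef [0.5888 0.3132 0.1716] gap 0.0662 F [0.5 0.9 0.3]
phi -1.51 [ 0.3   0.19 -0.77  2.11  0.17  0.9  -2.08]
down 29.7 eef [0.4258 0.149  0.0203] gap 0.045 F [-0.1  0.1  0.1]
grip 30.1 eef [0.4263 0.1491 0.0209] gap 0.013 F [-1.3 -0.7  3.1]
up 30.9 eef [0.4251 0.1484 0.159 ] gap 0.0133 F [0.7 0.2 0.2]
```

View pics/g4.png

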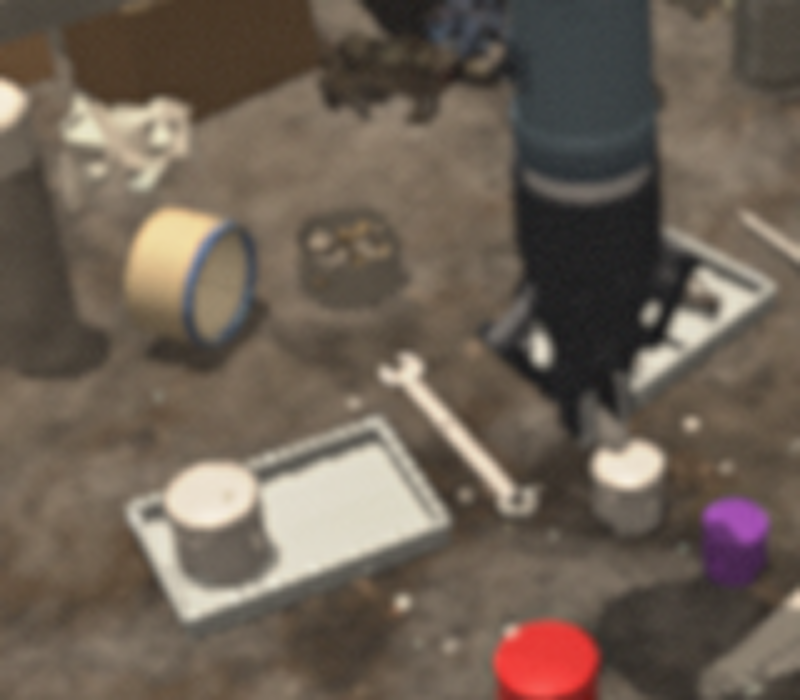

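The piston stands in the left half (g4: 215,520) and the pin is held. Placing the pin, then picking up the bush.

```bash
python3 - <<'E'
from h import *
place(tr(PT,0,-.038),-1.674,.0242,.028)
im=read_camera("scene");crop("scene",120,170,130,110,5,"pics/g5.png",im)
ph=pick([.3897,-.2955],-0.9,.0195,.06,30)
im=read_camera("scene");crop("scene",250,80,160,140,5,"pics/g6.png",im)
for o in best([*BT[0],.16],BT[1]+.16-np.pi/2)[:2]:print(o)
for o in best([*BT[0],.16],.16)[:2]:print(o)
E
```

```text
low 33.3 eef [0.5801 0.2343 0.0241] gap 0.0134 F [-0.5  0.2  0.7]
out 34.6 eef [0.5804 0.2343 0.1611] gap 0.0282 F [ 0.6  0.9 -0.6]
phi 5.38 [ 1.26  0.28 -0.77  2.03  0.24  0.93 -0.54]
down 38.3 eef [ 0.3896 -0.2953  0.0193] gap 0.0599 F [-1.   1.1  0.2]
grip 38.7 eef [ 0.39   -0.2957  0.02  ] gap 0.0318 F [-0.5  0.8  4.1]
up 39.5 eef [ 0.3886 -0.2951  0.1589] gap 0.0316 F [ 0.8  0.  -0.3]
(np.float64(0.751446636775783), -1.4107963267948966, array([ 0.9 ,  0.57, -0.67,  1.64,  0.39,  1.07, -1.29]))
(np.float64(0.7514466367757833), 4.87238898038469, array([ 0.9 ,  0.57, -0.67,  1.64,  0.39,  1.07, -1.29]))
(np.float64(0.6965889714569771), 0.16, array([ 1.07,  0.66, -0.93,  1.64,  0.57,  1.14,  0.16]))
(np.float64(0.6965889714569771), 6.443185307179586, array([ 1.07,  0.66, -0.93,  1.64,  0.57,  1.14,  0.16]))
```

View pics/g5.png

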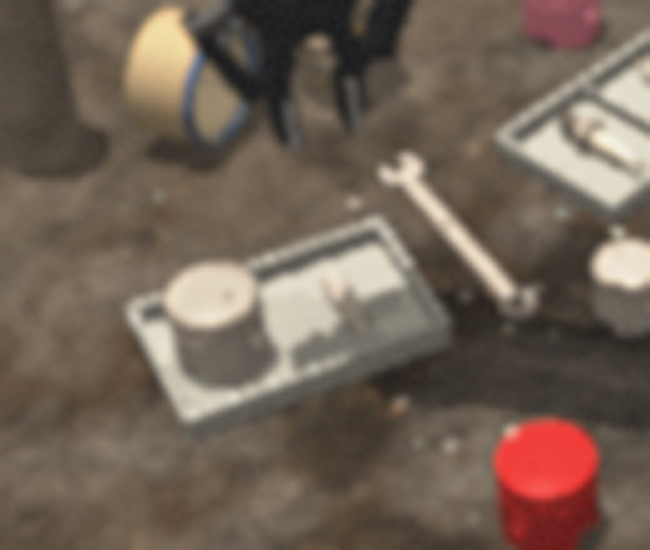

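View pics/g6.png

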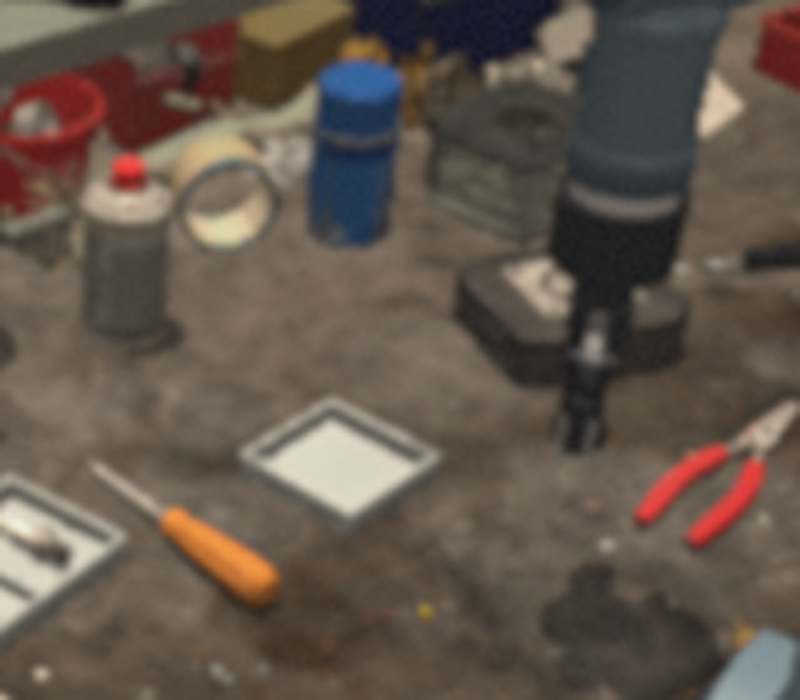

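The pin lies in the piston tray (g5: 345,300) and the bush is in the jaws (gap 32 mm). Placing it, moving the arm clear and checking everything.

```bash
python3 - <<'E'
from h import *
place(BT[0],-1.4108,.0235,.05)
move_j([1.155,0.383,0.044,1.598,-0.018,1.161,-0.05]);rep("home")
im=read_camera("top");np.save("top2.npy",im)
crop("top",115,130,290,160,2.75,"pics/f1.png",im)
s=read_camera("scene");crop("scene",140,150,240,150,3.3,"pics/f2.png",s)
a=crop("top",225,140,80,50,10,"pics/f3.png",im)
a=np.load("top.npy")
d=cv2.absdiff(a,im).max(2);cv2.imwrite("pics/diff.png",cv2.resize(np.clip(d.astype(int)*3,0,255).astype(np.uint8)[130:290,115:405],None,fx=2.75,fy=2.75))
E
```

```text
low 42.0 eef [ 0.5821 -0.291   0.0233] gap 0.0317 F [ 0.7  0.2 -0.1]
out 43.3 eef [ 0.5823 -0.2912  0.1611] gap 0.05 F [-0.4 -0.6 -0.9]
home 45.1 eef [ 0.2052 -0.6163  0.2493] gap 0.0501 F [-1.2  0.9 -0.3]
```

View pics/f1.png

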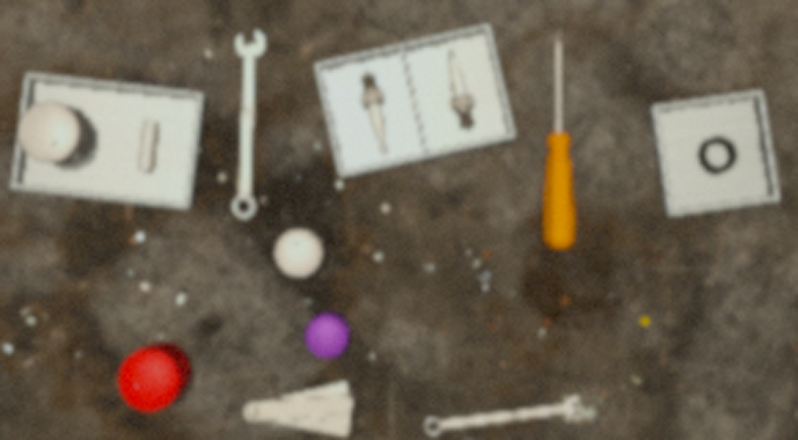

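View pics/f2.png

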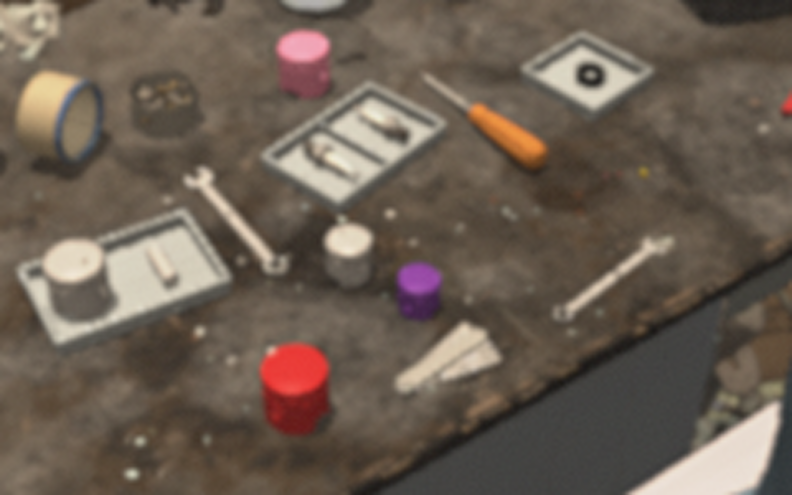

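View pics/diff.png

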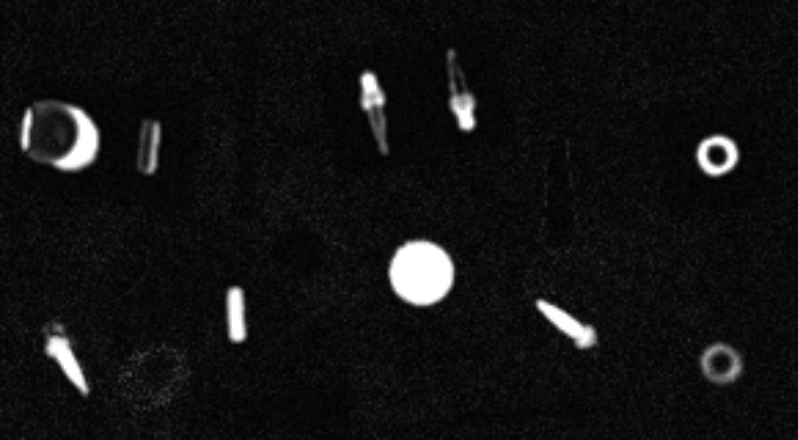

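View pics/f3.png

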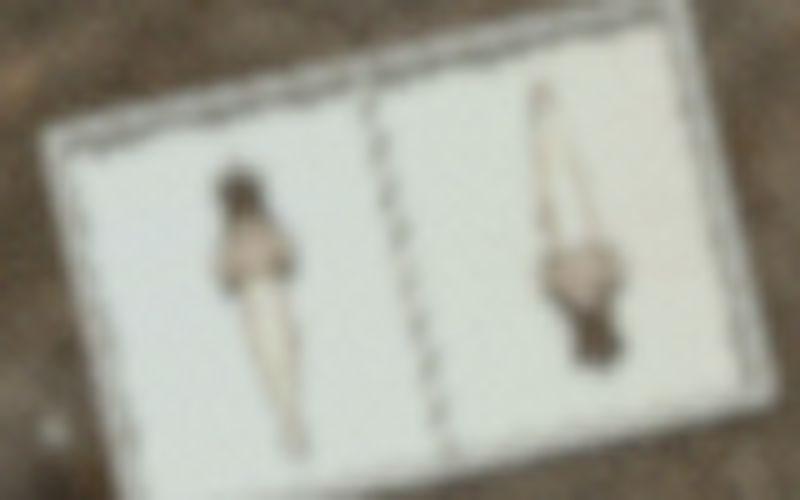

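All the parts are in their trays. The plugs are at (260,320) and (575,230) in f3, each clear of walls and divider. The difference image shows changes only where parts were taken or placed. The spanner and look-alikes show none; the screwdriver shows only a faint edge trace, far below a pixel shift.

```bash
python3 -c "
from bench import *
pause(0.5);sign_off()"
```

```text
the job is handed in; nothing more can be done
```

I sorted all five parts into their trays in the order asked and handed the job in at about 46 s of the 122 s allowed.

- **Plugs:** one lies in each bay of the divided tray, clear of the walls and the divider.
- **Piston and pin:** the larger white piston stands upright in the undivided tray, with the gudgeon pin lying beside it.
- **Bush:** it lies flat in the square tray.

**Last checks:** With the arm back at its start pose, both camera views agreed on all of the above. Comparing the top view before and after showed changes only where parts were taken or placed. The spanner and look-alikes showed no change. The screwdriver showed only a faint edge trace, far less than a pixel, which I took as noise. Wrist force readings stayed around 4 N or less.

**What disagreed:** The two cameras differed by 2 to 5 mm for most parts. I averaged them, and every grasp held the first time. Checked against the given heights, triangulation put the pin about 5 mm high and the bush about 4 mm low. I therefore set the grasp heights for those low parts from fingertip clearance and the stated heights.

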